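# Make up a roll-mill batch on the tip-pan scale

### The arm

A 6-joint arm with a two-finger parallel gripper is mounted at the origin on the work surface. World frame = base frame: x ahead of the robot, y to its left, z up, the work surface at z = 0. Lengths are in m, angles in rad, forces in N, time in s.
With the tool pointing down it reaches from about 0.4 to 0.825 m from the base axis. Payload 7 kg.
Tool frame: the origin (TCP) lies at the centre of the arm's flange, where the gripper is bolted on; the fingertips stand 178 mm ahead of it and the grasp point (between the pads) lies 159 mm ahead of it; z points along the fingers, y is the direction in which the jaws open and shut (so a half turn about z gives the same grasp; the last joint's range is limited). The gripper opens to 88 mm and grips with 3 to 60 N. Pads are 19 mm wide; open, the fingers measure 130 mm over their backs; the gripper's body (78 mm by 193 mm) begins 47 mm behind the grasp point.
Start: joints at [-1.044, 0.359, 0.012, 0, -1.224, -0.288], TCP at [0.16, -0.656, 0.405] pointing down, gripper open.
Joint ranges: [-3.07, 3.07], [-1.43, 2.12], [-1.02, 1.25], [-3.03, 1.67], [-3.05, -0], [-3.03, 3.03]. Speed limits (rad/s): [2.39, 2.39, 3.01, 3.14, 3.14, 3.14].

### API

Orientations are given as [roll, pitch, yaw] about the fixed x, y, z axes, in that order (R = Rz(yaw) Ry(pitch) Rx(roll)).
In Python, from station import * gives the robot as it stands.
- The arm moves only by the tool send_rows, never from a script. Its argument "motion" is a list of rows, each an object with "offset": the shift along the tool's x, y, z in cm, a list of three; "turn": the turn about the tool's z in degrees. In form: [{"offset": [x, y, z], "turn": turn}, ...]. A call has 1 to 8 rows; each row is the pose to reach, as a shift and turn from the pose commanded when the call began, along the tool's axes at that moment; what a row does not reach only later rows make up. A row lasts 1/10 s, in which the tool goes at most 50 mm and 8.59 degrees, less where a joint would pass 70% of its speed; a pose out of reach is approached as far as the arm can. A call with a gripper value outside its range is refused whole. "hand" is the opening, from -1 (shut) to 1 (fully open), set as the call begins (left out, the last holds). The fingers move at their own pace and stop on an object; "squeeze" is the grip in N (left out, the last holds). Time passes only in rows, so rows that repeat a pose let the fingers close. It gives the time, the measured TCP pose, the force and the opening at its end, in the units of the state.
- get_state(): the state, without advancing time (a new reading comes with each control period).
- grab_frame(name): name is "scene" or "top" or "wrist"; returns a dict with "frame" (480x640x3 uint8, blue, green, red), "range_z" (480x640 float32, m along the optical axis (not along the pixel's ray), 0 where there is no reading), "vertical_fov" (degrees; the focal length in pixels is half the picture's height over the tangent of half this angle, whatever the lens; pixels are square), "cx", "cy" (the principal point, pixels), "cam_to_world" (4x4, takes a point from camera to world coordinates). Camera axes: x right, y up, looking along -z (the intrinsics and any distortion apply to the point x, -y, -z); pixel columns grow to the right and rows downward; lengths in m; the calibration is good to about 2 mm. The wrist camera is an equidistant fisheye: a pixel r from the principal point sees the ray r / f radians off the axis. A picture is of the moment at which its call begins.
- job_done(): hands the job in, once; it reports no verdict.
The state is a dict: "t": time; "q": joint angles; "qd": joint speeds; "joint_efforts": joint torques, N m; "eef_pos": TCP position; "ee_rot": TCP orientation; "force": force on the tool from outside, world axes, zero at the start; "moment": the same for the moment, N m; "width": finger opening in m.
Only numpy, scipy, OpenCV 4.12 (cv2) and the standard library are available. Lean on these libraries where they do the work, as an engineer would, in place of code of your own. Each camera call takes 0.05 s, during which the arm holds its last target. There are 200 camera calls.

### The job

Make up the batch for the roll mill: work the one low bar out from between the tall bars in the rack, turn it over onto its broad face on the bench and let go, then take it again across its width and lay it flat on the floor of the scale's tip tray, beside the two pieces already there. Then lift the tray by its handle until all three pieces have slid out into the batch pan, and lower it gently all the way back down onto the scale. Leave the three tall bars standing in the rack and do not disturb the bottles, vessels and tools on the bench.

Things in the scene. Friction and masses are not known exactly. Their poses are not given: they have to be found in the camera images.
- scale: White bench scale, base 200 x 240 mm, fixed on the bench left or right of the robot, turned up to 0.15 rad; carries the hinged steel tip tray, with the batch pan fixed before the tray's mouth. Origin: centre of its footprint; +x points from the tray's handle to its mouth, z up. A display pod lies under the handle, its top at 37 mm.
- tray_floor (a point): Centre of the tray's inner floor: at x 0.014 of the scale, height 0.072, tray down. Floor 220 (scale x) x 260 mm (y); walls 3 mm thick, 55 mm high at both sides, 32 mm at the handle end; the mouth (+x) is open. A fixed 10 mm tie bar crosses over the mouth 17 mm inside the lip, leaving 46 mm of height, so pieces pass only lying flat, not stacked. Moves with the tray.
- pan_edge (a point): Point on the floor of the steel batch pan, at the middle of its wall under the tray's mouth; fixed, at x 0.110 of the scale, height 0.004. The pan lies from here to x 0.372; inside 262 (scale x) x 292 mm (y), walls 4 mm, rim at height 0.056, just below the tray's lip.
- tray (a joint): Angle of the tip tray about its hinge: 0 lying on the scale, grows as the handle end is lifted, stop at 1.0 rad. Let go, it falls back under its own weight (0.75 kg) at up to 3 rad/s; lower it at well under 1.5 rad/s. The smooth plastic pieces begin to slide between about 0.2 and 0.4 rad and are out after two or three seconds at 0.8 rad.
- tray_handle (a point): Middle of the tray's handle, a round steel bar, 12 mm diameter, 110 mm long, parallel to the scale's y axis, at x -0.149 of the scale, height 0.112 with the tray down; 44 mm clear between it and the tray's end wall; two stays hold its ends. Moves with the tray, 0.265 m from the hinge axis.
- tray_hinge (a point): Middle of the tray's hinge axis (fixed), parallel to the scale's y axis, at x 0.112 of the scale, height 0.067, below the tray's mouth.
- rack: Aluminium bar rack, fixed, on the other side from the scale, turned up to 0.18 rad. Base plate 180 (x) x 152 (y) x 6 mm; two thin cheeks 100 mm long, 66 mm high, at y -0.0695 and 0.0695; ends open. Origin: centre of its footprint, +x away from the robot, z up. Four bars stand on edge in it side by side, lengths along x, 1.5 mm apart, ends flush within 4 mm, bars centred at x 0.
- low_bar: Bar to be fetched: off-white plastic, 140 (own x) x 32 (own y) x 54 mm (own z), about 0.23 kg. Starts on edge on the rack's plate, in any of the four places, its top 18 mm below the tall bars'. Origin: middle of its underside as it stands there; own x along the rack's x. Lies flat (32 mm high) when its own y axis is vertical, either way up.
- low_bar_mid (a point): Centre of the low bar's volume: 27 mm above the bar's underside as it stands, 16 mm up when it lies flat. The bar slides easily lengthways out of the row when pushed on its end; standing alone on the bench it tips over when pushed sideways near its top.
- low_bar_end_a (a point): Middle of the low bar's end face at its own -x (starts nearest the robot).
- low_bar_end_b (a point): Middle of the low bar's end face at its own +x (starts farthest from the robot).
- tall_bar1: Tall bar, same off-white plastic, 140 x 32 x 72 mm, standing on edge in the rack, about 0.31 kg; axes and origin as for the low bar. Stays standing in the rack.
- tall_bar2: Tall bar, like tall_bar1.
- tall_bar3: Tall bar, like tall_bar1.
- block: Off-white plastic block lying in the tray, 80 (x) x 58 (y) x 28 mm, 0.125 kg. Origin: centre of its underside. With the puck it forms a column along the tray, anywhere from side to side; the wider side beside it has room for the bar, lengthways.
- puck: Off-white plastic puck lying in the tray nearer the mouth, 66 mm diameter, 26 mm thick, 0.085 kg. Origin: centre of its underside.
- bottle: Amber bottle, 62 mm diameter, 150 mm tall, standing between scale and rack. The bench nearer the robot than it, between scale and rack, is clear, about 230 mm wide. Origin: centre of its foot. Not to be disturbed.
- jar: White jar with red lid, 72 mm diameter, 100 mm tall, beyond the rack. Origin: centre of its foot. Not to be disturbed.
- beaker: Steel beaker, 72 mm diameter, 85 mm tall, beyond the rack. Origin: centre of its foot. Not to be disturbed.
- flask: White plastic bottle, 72 mm diameter, 130 mm tall, at the far left. Origin: centre of its foot. Not to be disturbed.
- scraper: Spatula, 200 mm long, lying at the far right. Not to be disturbed.
- spanner: Spanner, 180 mm long, lying flat at the left. Not to be disturbed.
There are look-alikes about, which are no part of the job. What is shaped like the low_bar but green is not meant. What is shaped like the puck but green is not meant.

How it is judged:
On the way, in this order (a step that is already met when the one before it is completed fails the run):
1. the low bar lies flat on its broad face on the bench, let go and at rest ((angle between low_bar's own y axis and vertical below 0.12 rad or angle between low_bar's own y axis and vertical above 3.02 rad) and height (world z) of low_bar_mid below 0.021 m and linear speed of low_bar below 0.03 m/s and contact force between the fingers and low_bar below 0.1 N), for 0.15 s.
2. the low bar lies flat on the floor of the lowered tray, let go and at rest ((angle between low_bar's own y axis and vertical below 0.12 rad or angle between low_bar's own y axis and vertical above 3.02 rad) and height (world z) of low_bar_mid between 0.08 and 0.094 m and x of low_bar_mid in the frame of scale between -0.075 and 0.1 m and y of low_bar_mid in the frame of scale between -0.115 and 0.115 m and value of joint tray below 0.05 rad and linear speed of low_bar below 0.03 m/s and contact force between the fingers and low_bar below 0.1 N), for 0.15 s.
3. the tray is raised and all three pieces have slid out of it into the batch pan (value of joint tray above 0.2 rad and x of block in the frame of scale between 0.12 and 0.37 m and y of block in the frame of scale between -0.145 and 0.145 m and height (world z) of each of block, puck below 0.075 m and x of puck in the frame of scale between 0.12 and 0.37 m and y of puck in the frame of scale between -0.145 and 0.145 m and x of low_bar_end_a in the frame of scale between 0.105 and 0.377 m and y of low_bar_end_a in the frame of scale between -0.152 and 0.152 m and height (world z) of each of low_bar_end_a, low_bar_end_b below 0.078 m and x of low_bar_end_b in the frame of scale between 0.105 and 0.377 m and y of low_bar_end_b in the frame of scale between -0.152 and 0.152 m), for 0.1 s.
At the end, for the whole second after the job is handed in: the bar (both ends), block and puck are at rest inside the batch pan, within its walls and below the height of the tray's lip; the tray is back down on the scale (within 0.03 rad); the tall bars still stand in the rack and nothing else has been disturbed (x of block in the frame of scale between 0.12 and 0.37 m and y of block in the frame of scale between -0.145 and 0.145 m and height (world z) of each of block, puck below 0.075 m and x of puck in the frame of scale between 0.12 and 0.37 m and y of puck in the frame of scale between -0.145 and 0.145 m and x of low_bar_end_a in the frame of scale between 0.105 and 0.377 m and y of low_bar_end_a in the frame of scale between -0.152 and 0.152 m and height (world z) of each of low_bar_end_a, low_bar_end_b below 0.078 m and x of low_bar_end_b in the frame of scale between 0.105 and 0.377 m and y of low_bar_end_b in the frame of scale between -0.152 and 0.152 m and value of joint tray below 0.03 rad and linear speed of low_bar below 0.03 m/s and angle between each of tall_bar1, tall_bar2, tall_bar3's own z axis and vertical below 0.3 rad); the robot touches nothing.
It fails at once if the tray falls or is lowered faster than 1.5 rad/s (velocity of joint tray below -1.5 rad/s).
It fails at once if a tall bar is knocked over or moved more than 40 mm (angle between any of tall_bar1, tall_bar2, tall_bar3's own z axis and vertical above 0.5 rad or distance of any of tall_bar1, tall_bar2, tall_bar3 from where it was at the start of the episode above 0.04 m).
It fails at once if a bottle, vessel or tool on the bench is moved more than 30 mm or knocked over (distance of any of bottle, jar, beaker, flask, scraper, spanner from where it was at the start of the episode above 0.03 m or angle between any of bottle, jar, beaker, flask's own z axis and vertical above 0.5 rad).
It also fails if it takes over 72 s, if anything falls off the work surface, if the arm or the gripper's body presses on something with over 40 N, if the wrist force passes 120 N, or if a joint passes its speed limit or range.

## Working session

There is one attempt and no reset: what is moved stays moved. The work goes in short steps, Python scripts to look and compute and a tool call to move; the robot and the scene stay as the last step left them, time stands still between calls to the robot, and variables do not carry over. Pictures are saved under pics/ and viewed, about 8 in all and at most 12, crops included, and the job is handed in when it is done.

Besides the shell and the picture viewer there is one more tool, called after "Emit:" by a JSON object that holds its "op" and its "data". send_rows: Moves the arm, as the interface text tells. Its arguments: {"type":"object","properties":{"motion":{"type":"array"},"hand":{"type":"number"},"squeeze":{"type":"number"}},"required":["motion"]}

```bash
ls; mkdir -p pics; cat > h.py <<'E'
from station import *
import numpy as np, cv2
def shot(name,fn=None):
    d=grab_frame(name)
    if fn: cv2.imwrite('pics/'+fn,d['frame'])
    np.savez('pics/'+name+'.npz',**d)
    return d
def cloud(d):
    h=480; f=h/2/np.tan(np.radians(d['vertical_fov'])/2)
    v,u=np.mgrid[0:480,0:640]; z=d['range_z']
    P=np.stack([(u-d['cx'])/f*z,-(v-d['cy'])/f*z,-z],-1)
    T=np.array(d['cam_to_world']); W=P@T[:3,:3].T+T[:3,3]
    W[z<=0]=np.nan
    return W
E
python3 - <<'E'
from h import *
a=shot('top','top0.png');b=shot('scene','sc0.png')
for d in(a,b): print(d['vertical_fov'],d['cx'],d['cy'],np.round(d['cam_to_world'],3))
cv2.imwrite('pics/both.png',cv2.resize(np.vstack([a['frame'],b['frame']]),(450,675))[:600] if 0 else a['frame'])
print(get_state())
E
```

```text
pics
51.074539484358255 300.95690189614305 241.32939778478772 [[ 0.029  0.985 -0.167  0.299]
 [-1.     0.03   0.004 -0.021]
 [ 0.009  0.167  0.986  1.565]
 [ 0.     0.     0.     1.   ]]
49.79939992991906 326.76756146517346 234.83174276965048 [[-0.825 -0.467  0.317  1.009]
 [ 0.564 -0.687  0.457  0.683]
 [ 0.004  0.556  0.831  1.311]
 [ 0.     0.     0.     1.   ]]
{'t': 0.1, 'q': array([-1.04391154e+00,  3.59357672e-01,  1.11911042e-02, -3.07999258e-04,
       -1.22407034e+00, -2.88093504e-01]), 'qd': array([-0.00129349, -0.00049198,  0.00181262,  0.00263159, -0.00076032,
        0.00072895]), 'joint_efforts': array([-2.09174366e-03, -5.84163272e+01,  2.93752223e+01,  7.01570079e+00,
        1.01233352e-02, -4.93525954e-05]), 'eef_pos': array([ 0.15962311, -0.65570505,  0.40380652]), 'ee_rot': array([ 3.14012917e+00, -1.31721165e-04, -2.90290614e+00]), 'force': array([-0.20933505, -0.00454509,  0.32403107]), 'moment': array([ 0.00329324, -0.04449017,  0.00863004]), 'width': 0.08753518295252172}
```

View pics/top0.png

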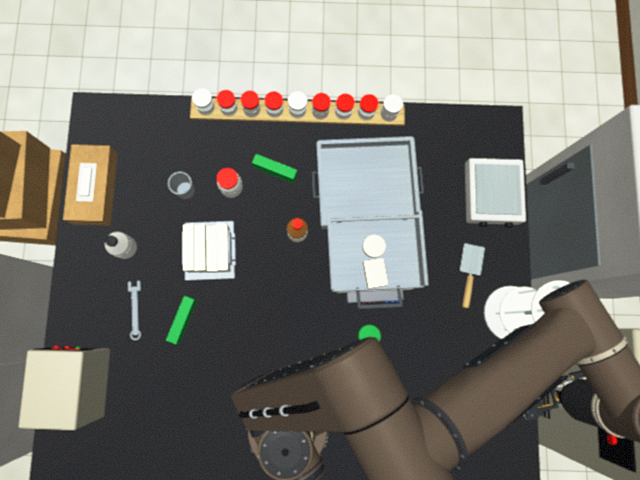

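View pics/sc0.png

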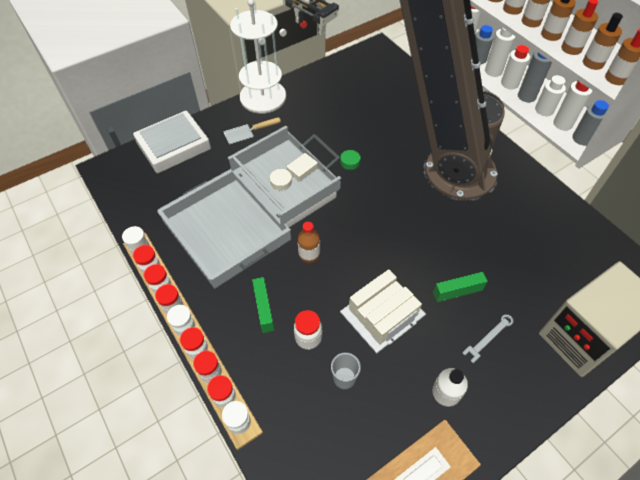

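Top view: the rack is at about (208,250) on the left with four bars, and the scale, tray and pan are at about (375,220) on the right. The block is at (375,273) and the puck at (374,245). Next I'll measure with depth.

```bash
python3 - <<'E'
from h import *
a=dict(np.load('pics/top.npz'));W=cloud(a);im=a['frame'].astype(int)
bright=(im.min(-1)>150)
def box(m,lab):
    m=cv2.morphologyEx(m.astype(np.uint8),cv2.MORPH_OPEN,np.ones((3,3)))
    n,l,s,c=cv2.connectedComponentsWithStats(m)
    for i in range(1,n):
        if s[i,4]<60: continue
        p=W[l==i];p=p[~np.isnan(p[:,0])]
        r=cv2.minAreaRect(p[:,:2].astype(np.float32))
        print(lab,s[i,:5],'c',np.round(r[0],4),np.round(r[1],3),round(r[2],1),'zmed',round(np.median(p[:,2]),4),np.round(p.mean(0),4))
z=W[...,2]
R=np.zeros(z.shape,bool);R[205:290,170:250]=1
print('rack rows y,z along col at row 247');
for c in range(178,240): print(c,np.round(W[247,c],3),im[247,c],end=' | ')
print()
box(R&(z>0.068),'tall'); box(R&(z>0.048)&(z<0.0675),'low'); box(R&(z>-.01),'all')
T=np.zeros(z.shape,bool);T[130:312,305:435]=1
yel=(im[...,2]-im[...,0]>12)&(im[...,2]>170)
box(T&yel,'pieces'); box(T&(z>0.02),'tray'); 
B=np.zeros(z.shape,bool);B[215:245,285:310]=1; box(B&(z>0.03),'bottle')
G=(im[...,1]-im[...,2]>60)&(im[...,1]-im[...,0]>60); box(G,'green')
cv2.imwrite('pics/c1.png',np.hstack([cv2.resize(a['frame'][215:285,175:245],(400,400),interpolation=2),cv2.resize(a['frame'][205:315,310:440],(400,338),interpolation=2)[:400].copy() if 0 else cv2.resize(a['frame'][205:315,315:425],(400,400),interpolation=2)]))
E
```

```text
rack rows y,z along col at row 247
178 [ 0.536  0.36  -0.004] [56 54 55] | 179 [ 0.535  0.356 -0.001] [54 50 47] | 180 [0.535 0.352 0.002] [46 44 40] | 181 [ 0.535  0.35  -0.001] [94 95 89] | 182 [0.526 0.332 0.062] [193 205 196] | 183 [0.523 0.324 0.081] [250 255 255] | 184 [0.524 0.323 0.075] [252 255 255] | 185 [0.524 0.319 0.076] [250 254 254] | 186 [0.524 0.316 0.079] [250 254 254] | 187 [0.525 0.314 0.075] [250 254 253] | 188 [0.524 0.31  0.08 ] [250 254 253] | 189 [0.525 0.308 0.074] [250 254 253] | 190 [0.524 0.304 0.079] [250 254 254] | 191 [0.525 0.302 0.074] [251 255 254] | 192 [0.525 0.298 0.077] [250 254 254] | 193 [nan nan nan] [226 240 236] | 194 [0.526 0.293 0.073] [232 244 239] | 195 [0.525 0.29  0.076] [250 254 254] | 196 [nan nan nan] [250 254 254] | 197 [0.525 0.284 0.076] [250 254 253] | 198 [0.525 0.28  0.077] [250 254 253] | 199 [0.525 0.277 0.078] [250 254 253] | 200 [0.526 0.275 0.075] [251 254 254] | 201 [0.526 0.272 0.074] [250 254 253] | 202 [0.525 0.268 0.078] [252 255 255] | 203 [0.526 0.266 0.074] [253 255 255] | 204 [0.525 0.262 0.08 ] [226 244 241] | 
[... 1618 characters left out ...]
2  47 504] c [0.5267 0.247 ] [0.141 0.034] 4.7 zmed 0.058 [0.5257 0.2476 0.058 ]
all [ 170  205   80   85 6685] c [0.5407 0.2621] [0.272 0.255] 2.2 zmed 0.0019 [0.5351 0.2556 0.0231]
tray [ 314  137  114  172 9236] c [ 0.6302 -0.2288] [0.331 0.547] 89.5 zmed 0.0714 [ 0.5512 -0.2497  0.0757]
bottle [287 218  20  23 385] c [ 0.5896 -0.013 ] [0.059 0.06 ] 89.5 zmed 0.1026 [ 0.5831 -0.0126  0.1056]
green [253 155  44  24 469] c [0.8004 0.0619] [0.14  0.052] 70.4 zmed 0.0522 [0.7926 0.0636 0.0502]
green [166 296  28  48 563] c [0.3107 0.3268] [0.035 0.141] 72.7 zmed 0.0518 [0.3098 0.326  0.0511]
green [358 325  23  14 243] c [ 0.2898 -0.2028] [0.039 0.152] 1.6 zmed 0.024 [ 0.2897 -0.2398  0.0291]
```

View pics/c1.png

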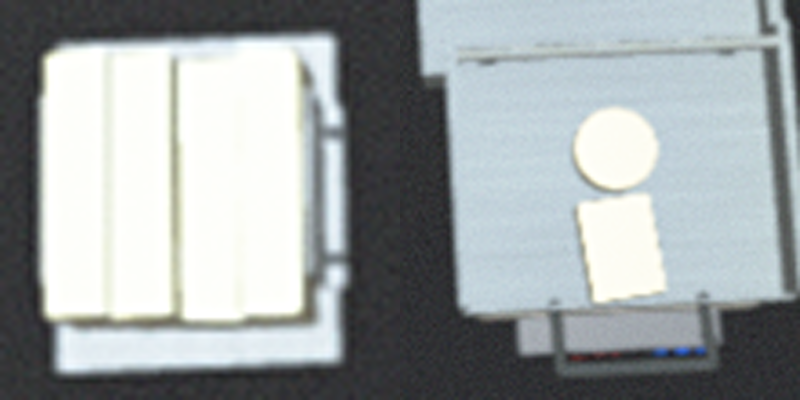

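The crop shows the low bar third from the left, between tall bars, with its top lower. The tray's handle is at about px (380,306) and the tie bar at about row 218. I'll compute the scale frame, the pieces, and the jar and beaker.

```bash
cat >> h.py <<'E'
def ray(d,u,v,z):
    f=240/np.tan(np.radians(d['vertical_fov'])/2);T=np.array(d['cam_to_world'])
    r=T[:3,:3]@np.array([(u-d['cx'])/f,-(v-d['cy'])/f,-1]);o=T[:3,3]
    return o+r*(z-o[2])/r[2]
def go(x,y,z,yaw=None,st=None):
    """print offset (cm) & turn (deg) from measured pose to grasp-point target (x,y,z)"""
    s=st or get_state();p=np.array(s['eef_pos']);w=s['ee_rot'][2]
    from scipy.spatial.transform import Rotation as Ro
    R=Ro.from_euler('xyz',s['ee_rot']).as_matrix()
    D=np.array([x,y,z+.159])-p
    t=0 if yaw is None else -np.degrees((yaw-w+np.pi)%(2*np.pi)-np.pi)
    o=R.T@D*100
    print('offset',np.round(o,2),'turn',round(t,2),'dist',round(np.linalg.norm(D),3))
E
python3 - <<'E'
from h import *
a=dict(np.load('pics/top.npz'));W=cloud(a);im=a['frame'].astype(int);z=W[...,2]
def cr(x,y): return 315+x*.275-.5, 205+y*.275-.5
for n,p,h in [('tieL',(60,53),.128),('tieR',(378,41),.128),('hanL',(157,368),.112),('hanR',(316,365),.112)]:
    print(n,ray(a,*cr(*p),h).round(4))
m=(im.min(-1)>232);m[:225]=0;m[295:]=0;m[:,:345]=0;m[:,405:]=0
n,l,s,c=cv2.connectedComponentsWithStats(m.astype(np.uint8),connectivity=4)
for i in range(1,n):
    if s[i,4]>50:
        ys,xs=np.where(l==i); r=cv2.minAreaRect(np.stack([xs,ys],1).astype(np.float32)); hh=.1
        q=np.array([ray(a,*k,hh)[:2] for k in cv2.boxPoints(r)]);print(s[i],ray(a,*r[0],hh).round(4),q.round(4).tolist())
for n,(x0,y0,x1,y1) in dict(jar=(212,160,246,198),beaker=(164,168,196,198),bot=(285,215,312,245)).items():
    p=W[y0:y1,x0:x1].reshape(-1,3);p=p[p[:,2]>.06];print(n,np.round(np.percentile(p,[2,98],axis=0),3).tolist())
go(.631,.2545,.20,-1.505)
E
```

```text
tieL [ 0.6119 -0.1128  0.128 ]
tieR [ 0.6298 -0.3692  0.128 ]
hanL [ 0.3634 -0.1954  0.112 ]
hanR [ 0.3694 -0.3213  0.112 ]
[364 235  22  21 350] [ 0.5429 -0.2441  0.1   ] [[0.5423, -0.2019], [0.5858, -0.2431], [0.5434, -0.2863], [0.5004, -0.245]]
[365 259  23  29 495] [ 0.462  -0.2493  0.1   ] [[0.4945, -0.2144], [0.5066, -0.2695], [0.4296, -0.284], [0.4178, -0.2294]]
jar [[0.703, 0.171, 0.063], [0.763, 0.232, 0.106]]
beaker [[0.686, 0.315, 0.061], [0.754, 0.382, 0.088]]
bot [[0.561, -0.041, 0.065], [0.616, 0.016, 0.152]]
offset [-67.32  77.29   4.58] turn -80.09 dist 1.026
```

Emit:
{"op": "send_rows", "data": {"motion": [{"offset": [-67.3,77.3,3],"turn": -80},{"offset": [-67.3,77.3,3],"turn": -80},{"offset": [-67.3,77.3,3],"turn": -80},{"offset": [-67.3,77.3,3],"turn": -80},{"offset": [-67.3,77.3,3],"turn": -80},{"offset": [-67.3,77.3,3],"turn": -80},{"offset": [-67.3,77.3,3],"turn": -80},{"offset": [-67.3,77.3,3],"turn": -80}], "hand": -1, "squeeze": 40}}

```text
t: 0.9
eef_pos: [0.3437, -0.2989, 0.3929]
ee_rot: [-3.141, 0.0, -1.697]
force: [1.3, 0.1, 0.3]
width: 0.0291
```

```bash
python3 -c "
from h import *
s=get_state();print(s['t'],s['eef_pos'],s['ee_rot'],s['width'])
go(.631,.2545,.18,-1.505)"
```

```text
0.9 [ 0.34365792 -0.29885162  0.39287808] [-3.14135921e+00  7.08363191e-05 -1.69689763e+00] 0.029142469875514696
offset [-58.51 -21.55   5.4 ] turn -10.99 dist 0.626
```

Emit:
{"op": "send_rows", "data": {"motion": [{"offset": [-58.5,-21.5,3],"turn": -11},{"offset": [-58.5,-21.5,3],"turn": -11},{"offset": [-58.5,-21.5,3],"turn": -11},{"offset": [-58.5,-21.5,3],"turn": -11},{"offset": [-58.5,-21.5,5.4],"turn": -11},{"offset": [-58.5,-21.5,5.4],"turn": -11},{"offset": [-58.5,-21.5,5.4],"turn": -11},{"offset": [-58.5,-21.5,5.4],"turn": -11}]}}

```text
t: 1.7
eef_pos: [0.5294, 0.0542, 0.3623]
ee_rot: [-3.142, 0.0, -1.51]
force: [0.8, -1.4, 0.9]
width: 0.0005
```

```bash
python3 -c "
from h import *
s=get_state();print(s['t'],s['eef_pos'],s['ee_rot'],s['width'])
go(.628,.2545,.12,-1.505)"
```

```text
1.7 [0.52936262 0.05420705 0.36225733] [-3.14158255e+00  6.79916416e-05 -1.51040456e+00] 0.0005218377505766337
offset [-19.4  -11.05   8.33] turn -0.31 dist 0.238
```

Emit:
{"op": "send_rows", "data": {"motion": [{"offset": [-19.4,-11,4],"turn": -0.3},{"offset": [-19.4,-11,4],"turn": -0.3},{"offset": [-19.4,-11,4],"turn": -0.3},{"offset": [-19.4,-11,4],"turn": -0.3},{"offset": [-19.4,-11,8.3],"turn": -0.3},{"offset": [-19.4,-11,8.3],"turn": -0.3},{"offset": [-19.4,-11,8.3],"turn": -0.3}]}}

```text
t: 2.4
eef_pos: [0.6267, 0.2526, 0.277]
ee_rot: [3.138, -0.003, -1.505]
force: [0.1, -0.2, 0.4]
width: 0.0002
```

```bash
python3 -c "
from h import *
d=shot('wrist','w1.png');shot('top','t1.png');print(d['vertical_fov'],d['cx'],d['cy'],np.round(d['cam_to_world'],3))
s=get_state();print(s['t'],s['eef_pos'],s['ee_rot'],s['width'])
t=cv2.imread('pics/t1.png');cv2.imwrite('pics/v4.png',np.hstack([cv2.resize(d['frame'],(480,360)),cv2.resize(t[190:280,170:250],(320,360))]))
"
```

```text
65.70646984690485 320.3324649140322 241.1798583944493 [[-0.998  0.063  0.021  0.631]
 [-0.066 -0.965 -0.253  0.183]
 [ 0.005 -0.254  0.967  0.257]
 [ 0.     0.     0.     1.   ]]
2.5 [0.62728143 0.25187266 0.28050327] [-3.14078678e+00 -4.58725940e-05 -1.50554050e+00] 0.0002650579181789248
```

View pics/v4.png

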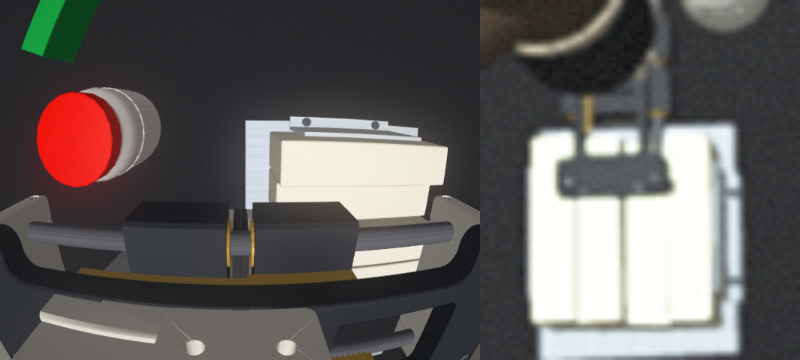

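The wrist view shows the jar at (75,140), the rack and bar ends at about x 270–285, and the closed fingers in the middle. I'll turn this into world coordinates with the fisheye depth.

```bash
cat >> h.py <<'E'
def fcloud(d):
    f=240/np.tan(np.radians(d['vertical_fov'])/2)
    v,u=np.mgrid[0:480,0:640];x=u-d['cx'];y=v-d['cy'];r=np.hypot(x,y)+1e-9;t=r/f;z=d['range_z']
    k=np.tan(t)/r*z
    P=np.stack([x*k,-y*k,-z],-1);T=np.array(d['cam_to_world']);W=P@T[:3,:3].T+T[:3,3];W[z<=0]=np.nan
    return W
E
python3 - <<'E'
from h import *
d=dict(np.load('pics/wrist.npz'));W=fcloud(d)
for v in (205,225,262,340,358):
    print(v,[(u,W[v,u].round(3).tolist()) for u in range(340,600,12)])
print('finger',[(v,u,W[v,u].round(3).tolist()) for v in(280,310,340) for u in range(160,480,20)])
E
```

```text
205 [(340, [0.614, 0.222, 0.005]), (352, [0.606, 0.221, 0.007]), (364, [0.602, 0.216, 0.037]), (376, [0.601, 0.21, 0.077]), (388, [0.595, 0.209, 0.077]), (400, [0.589, 0.209, 0.077]), (412, [0.583, 0.208, 0.078]), (424, [0.577, 0.208, 0.078]), (436, [0.571, 0.207, 0.078]), (448, [0.564, 0.206, 0.078]), (460, [0.558, 0.206, 0.078]), (472, [0.55, 0.205, 0.078]), (484, [0.543, 0.205, 0.077]), (496, [0.536, 0.204, 0.077]), (508, [0.529, 0.203, 0.078]), (520, [0.521, 0.202, 0.077]), (532, [0.514, 0.201, 0.079]), (544, [0.505, 0.201, 0.078]), (556, [0.496, 0.2, 0.078]), (568, [0.486, 0.199, 0.077]), (580, [0.477, 0.198, 0.078]), (592, [0.467, 0.197, 0.078])]
225 [(340, [0.613, 0.236, 0.006]), (352, [0.605, 0.236, 0.004]), (364, [0.601, 0.228, 0.039]), (376, [0.6, 0.22, 0.078]), (388, [0.594, 0.219, 0.077]), (400, [0.588, 0.219, 0.077]), (412, [0.582, 0.218, 0.077]), (424, [0.575, 0.218, 0.077]), (436, [0.569, 0.217, 0.077]), (448, [0.562, 0.217, 0.077]), (460, [0.556, 0.216, 0.078]), (472, [0.549, 0.216, 0.077]), (484, [0.542, 0.215, 0.077]), (496, [0.534, 0.215, 0.078]), (508, [0.527, 0.2
[... 3155 characters left out ...]
89]), (310, 400, [0.612, 0.214, 0.188]), (310, 420, [0.608, 0.214, 0.188]), (310, 440, [0.604, 0.214, 0.189]), (310, 460, [0.599, 0.214, 0.188]), (340, 160, [0.739, 0.324, 0.034]), (340, 180, [0.66, 0.226, 0.188]), (340, 200, [0.655, 0.225, 0.188]), (340, 220, [0.65, 0.224, 0.188]), (340, 240, [0.646, 0.223, 0.188]), (340, 260, [0.641, 0.224, 0.188]), (340, 280, [0.637, 0.223, 0.188]), (340, 300, [0.633, 0.223, 0.188]), (340, 320, [0.628, 0.227, 0.18]), (340, 340, [0.624, 0.221, 0.19]), (340, 360, [0.62, 0.222, 0.188]), (340, 380, [0.616, 0.222, 0.187]), (340, 400, [0.611, 0.221, 0.188]), (340, 420, [0.607, 0.221, 0.188]), (340, 440, [0.602, 0.221, 0.188]), (340, 460, [0.597, 0.222, 0.188])]
```

Emit:
{"op": "send_rows", "data": {"motion": [{"offset": [-0.2,0,2],"turn": 0},{"offset": [-0.2,0,4],"turn": 0},{"offset": [-0.2,0,5.5],"turn": 0},{"offset": [-0.2,0,5.5],"turn": 0},{"offset": [-0.2,0.6,5.5],"turn": 0},{"offset": [-0.2,1.4,5.5],"turn": 0},{"offset": [-0.2,2.2,5.5],"turn": 0}]}}

```text
t: 3.2
eef_pos: [0.6047, 0.253, 0.2258]
ee_rot: [-3.14, 0.001, -1.506]
force: [-0.3, -0.5, 1.0]
width: 0.0004
```

Emit:
{"op": "send_rows", "data": {"motion": [{"offset": [0,0.9,0],"turn": 0},{"offset": [0,1.8,0],"turn": 0},{"offset": [0,2.7,0],"turn": 0},{"offset": [0,3.6,0],"turn": 0},{"offset": [0,4.5,0],"turn": 0},{"offset": [0,5.4,0],"turn": 0},{"offset": [0,6.2,0],"turn": 0},{"offset": [0,6.2,0],"turn": 0}]}}

```text
t: 4.0
eef_pos: [0.5421, 0.2487, 0.2245]
ee_rot: [3.141, -0.0, -1.505]
force: [0.1, -0.1, -0.2]
width: 0.0005
```

Emit:
{"op": "send_rows", "data": {"motion": [{"offset": [0,0,-5],"turn": 0},{"offset": [0,0,-9],"turn": 0},{"offset": [0,5,-9],"turn": 15},{"offset": [0,9,-9],"turn": 35},{"offset": [0.3,13.2,-9],"turn": 60},{"offset": [0.3,13.2,-9],"turn": 90},{"offset": [0.3,13.2,-9],"turn": 90},{"offset": [0.3,13.2,-9],"turn": 90}], "hand": 1}}

```text
t: 4.8
eef_pos: [0.4114, 0.2374, 0.3149]
ee_rot: [3.141, 0.001, -2.411]
force: [-0.7, 0.5, 0.9]
width: 0.0589
```

```bash
python3 -c "
from h import *
d=shot('wrist','w2.png');s=get_state();print(s['t'],s['eef_pos'],s['ee_rot'],s['width'])
W=fcloud(d);z=W[...,2];m=(d['frame'].min(-1)>170)&(z>.045)&(z<.068)
n,l,st,c=cv2.connectedComponentsWithStats(m.astype(np.uint8))
i=1+st[1:,4].argmax();p=W[l==i];r=cv2.minAreaRect(p[:,:2].astype(np.float32));print(st[i],r,p.min(0),p.max(0),cv2.boxPoints(r))
"
```

```text
4.85 [0.41154309 0.2373565  0.31473957] [ 3.14146312e+00  4.41490792e-04 -2.42079207e+00] 0.06300575560985049
[ 257  207  107  101 5365] ((0.4277169704437256, 0.2384573072195053), (0.08484318852424622, 0.03294004499912262), 3.549114942550659) [0.38490662 0.22010189 0.04501526] [0.47064728 0.25633487 0.06162867] [[0.38435715 0.2522697 ]
 [0.3863963  0.21939279]
 [0.4710768  0.22464493]
 [0.46903765 0.2575218 ]]
```

View pics/w2.png

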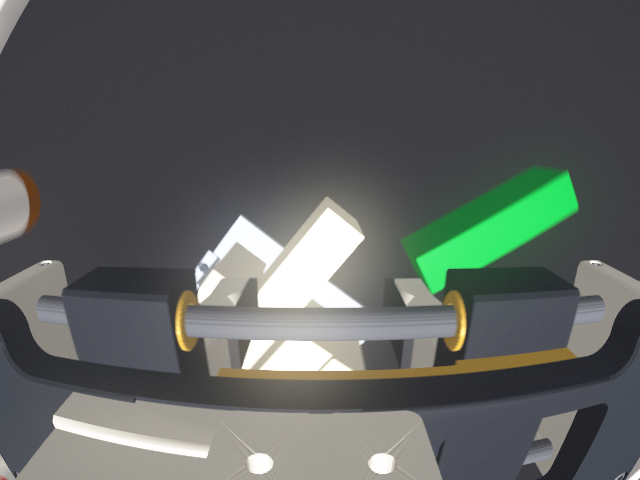

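The low bar's near end is out at x≈0.385. The green look-alike at (490,220) stays clear. Next I'll grip the exposed end.

Emit:
{"op": "send_rows", "data": {"motion": [{"offset": [0,0,2],"turn": 8},{"offset": [0,0,3],"turn": 16},{"offset": [0,0,4],"turn": 24},{"offset": [0,0,5],"turn": 32},{"offset": [0,0,6],"turn": 37},{"offset": [0,0,6],"turn": 37}], "hand": 0.35}}

```text
t: 5.45
eef_pos: [0.4115, 0.2369, 0.2533]
ee_rot: [-3.14, -0.002, -3.05]
force: [0.1, -0.2, 0.7]
width: 0.0594
```

```bash
python3 -c "
from h import *
s=get_state();print(s['t'],s['eef_pos'],s['ee_rot'],s['width'])
go(.411,.2374,.036,-3.079)"
```

```text
5.45 [0.41147629 0.23691704 0.25333327] [-3.13987254e+00 -1.82608147e-03 -3.05025075e+00] 0.059386465115807564
offset [0.03 0.06 5.83] turn 1.65 dist 0.058
```

Emit:
{"op": "send_rows", "data": {"motion": [{"offset": [0,0.05,3],"turn": 1.6},{"offset": [0,0.05,5],"turn": 1.6},{"offset": [0,0.05,5.8],"turn": 1.6},{"offset": [0,0.05,5.8],"turn": 1.6}]}}

```text
t: 5.85
eef_pos: [0.4116, 0.2377, 0.196]
ee_rot: [-3.14, -0.001, -3.077]
force: [0.3, -0.3, -0.2]
width: 0.0594
```

Emit:
{"op": "send_rows", "data": {"motion": [{"offset": [0,0,0],"turn": 0},{"offset": [0,0,0],"turn": 0},{"offset": [0,0,0],"turn": 0},{"offset": [0,0,0],"turn": 0}], "hand": -1, "squeeze": 60}}

```text
t: 6.25
eef_pos: [0.4117, 0.2379, 0.1971]
ee_rot: [3.141, 0.001, -3.079]
force: [-0.1, 0.2, -0.1]
width: 0.0327
```

Emit:
{"op": "send_rows", "data": {"motion": [{"offset": [1,0,-0.2],"turn": 0},{"offset": [2.2,0,-0.3],"turn": 0},{"offset": [3.4,0,-0.3],"turn": 0},{"offset": [4.6,0,-0.3],"turn": 0},{"offset": [5.8,0,-0.3],"turn": 0},{"offset": [6.8,0,-0.3],"turn": 0},{"offset": [6.8,0,-0.3],"turn": 0}]}}

```text
t: 6.95
eef_pos: [0.3424, 0.2332, 0.1996]
ee_rot: [-3.141, -0.0, -3.078]
force: [-0.5, 0.5, -2.9]
width: 0.0318
```

```bash
python3 -c "
from h import *
d=shot('scene','s3.png');t=shot('top','t3.png');s=get_state();print(s['t'],s['eef_pos'],s['ee_rot'],s['width'],s['force'])
"
```

```text
7.05 [0.34358495 0.23392117 0.19969633] [ 3.14116990e+00  3.98042737e-04 -3.07798818e+00] 0.031548458144625896 [-0.63734312  0.18472715 -2.20946952]
```

View pics/s3.png

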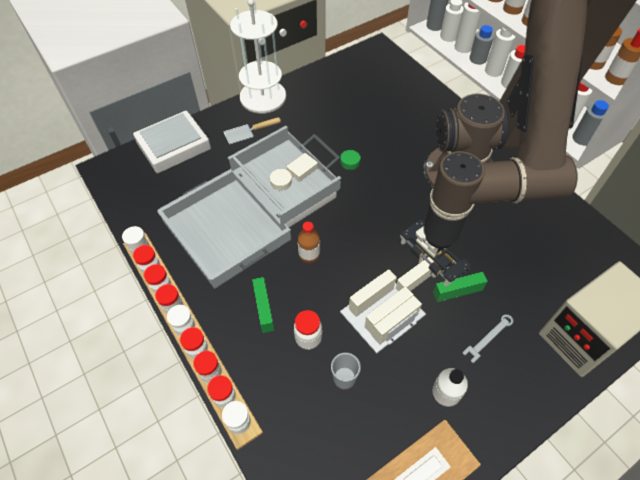

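Grip is good and the bar is nearly out. Next I'll lift it, carry it to the clear bench and set it down on edge.

Emit:
{"op": "send_rows", "data": {"motion": [{"offset": [0.3,0,-3],"turn": 0},{"offset": [0.3,0,-6],"turn": 0},{"offset": [0,0,-8.5],"turn": 0},{"offset": [-1.5,-4,-8.5],"turn": 0},{"offset": [-3.5,-8,-8.5],"turn": 0},{"offset": [-5.5,-12,-7],"turn": 0},{"offset": [-5.5,-14,-4],"turn": 0},{"offset": [-5.5,-14,-2],"turn": 0}]}}

```text
t: 7.85
eef_pos: [0.4074, 0.0945, 0.2181]
ee_rot: [-3.141, -0.001, -3.084]
force: [-0.2, -0.6, -1.9]
width: 0.0314
```

```bash
python3 -c "
from h import *
s=get_state();print(s['t'],s['eef_pos'],s['ee_rot'],s['width'],s['force'])
go(.407,.0975,.032)"
```

```text
7.85 [0.40736635 0.094499   0.2181086 ] [-3.14102532e+00 -1.30638683e-03 -3.08366225e+00] 0.031358800615801145 [-0.19779639 -0.56037    -1.88493069]
offset [0.02 0.3  2.71] turn 0 dist 0.027
```

Emit:
{"op": "send_rows", "data": {"motion": [{"offset": [0,0,0.8],"turn": 0},{"offset": [0,0,1.5],"turn": 0},{"offset": [0,0,2.1],"turn": 0},{"offset": [0,0,2.5],"turn": 0},{"offset": [0,0,2.7],"turn": 0},{"offset": [0,0,2.7],"turn": 0}]}}

```text
t: 8.45
eef_pos: [0.4074, 0.0976, 0.1926]
ee_rot: [3.141, 0.0, -3.079]
force: [0.5, -0.0, -3.0]
width: 0.0318
```

Emit:
{"op": "send_rows", "data": {"motion": [{"offset": [0,0,0],"turn": 0},{"offset": [0,0,0],"turn": 0},{"offset": [0,0,0],"turn": 0},{"offset": [0,0,-2.5],"turn": 0},{"offset": [0,0,-5],"turn": 0},{"offset": [0,2,-8],"turn": 0},{"offset": [-4.2,5.5,-8],"turn": 0},{"offset": [-4.2,5.5,-8],"turn": 0}], "hand": 0.1}}

```text
t: 9.25
eef_pos: [0.4492, 0.1582, 0.2748]
ee_rot: [3.138, 0.006, -3.077]
force: [0.1, -0.1, -0.5]
width: 0.0476
```

Emit:
{"op": "send_rows", "data": {"motion": [{"offset": [0,0,0],"turn": 0},{"offset": [0,0,0],"turn": 0}], "hand": -1}}

```text
t: 9.45
eef_pos: [0.4453, 0.1542, 0.2718]
ee_rot: [-3.141, -0.002, -3.08]
force: [0.3, -1.3, -0.6]
width: 0.0371
```

```bash
python3 -c "
from h import *
d=shot('wrist','w4.png');s=get_state();print(s['t'],s['eef_pos'],s['ee_rot'],s['width'])
W=fcloud(d);z=W[...,2];m=(d['frame'].min(-1)>150)&(z>.045)&(z<.062)
n,l,st,c=cv2.connectedComponentsWithStats(m.astype(np.uint8))
i=1+st[1:,4].argmax();p=W[l==i];r=cv2.minAreaRect(p[:,:2].astype(np.float32));print(st[i],r,np.nanmedian(p,0))
"
```

```text
9.5 [0.44514638 0.1539951  0.27189156] [-3.14066491e+00 -1.48270338e-03 -3.07964988e+00] 0.03354515123314874
[ 194  150   61  143 6687] ((0.4222133755683899, 0.09770133346319199), (0.08185967057943344, 0.03209972381591797), 3.647076368331909) [0.41487351 0.09849205 0.05359588]
```

View pics/w4.png

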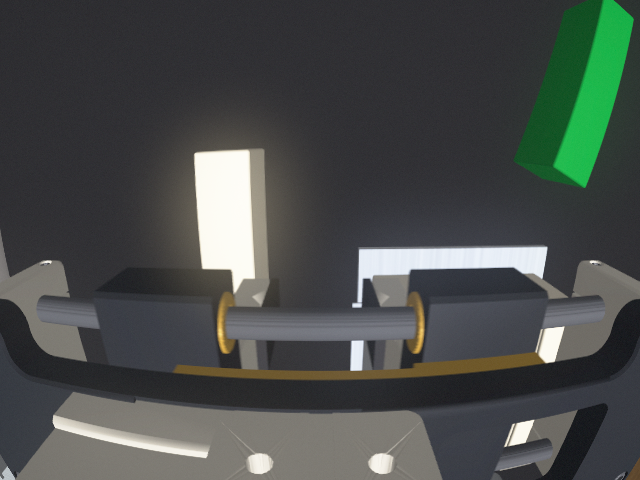

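The bar stands on edge with its centre at about (0.451, 0.0995). Next I'll push it sideways near the top.

Emit:
{"op": "send_rows", "data": {"motion": [{"offset": [-0.5,0,2.5],"turn": 0},{"offset": [-0.5,0,4.7],"turn": 0},{"offset": [-0.5,0,4.7],"turn": 0},{"offset": [-0.5,-1,4.7],"turn": 0},{"offset": [-0.5,-1.7,4.7],"turn": 0},{"offset": [-0.5,-2.2,4.7],"turn": 0},{"offset": [-0.5,-2.7,4.7],"turn": 0},{"offset": [-0.5,-3.2,4.7],"turn": 0}]}}

```text
t: 10.3
eef_pos: [0.453, 0.1227, 0.2261]
ee_rot: [3.141, 0.001, -3.079]
force: [0.6, 0.5, 0.8]
width: 0.0004
```

Emit:
{"op": "send_rows", "data": {"motion": [{"offset": [0,-0.6,0],"turn": 0},{"offset": [0,-1.2,0],"turn": 0},{"offset": [0,-1.8,0],"turn": 0},{"offset": [0,-2.4,0],"turn": 0},{"offset": [0,-3,0],"turn": 0},{"offset": [0,-3,0],"turn": 0},{"offset": [0,-3,-5],"turn": 0},{"offset": [0,-3,-9],"turn": 0}]}}

```text
t: 11.1
eef_pos: [0.4547, 0.093, 0.3165]
ee_rot: [-3.14, -0.002, -3.079]
force: [2.4, 1.4, 1.1]
width: 0.0003
```

```bash
cat >> h.py <<'E'
def bright(z0,z1,name,cam='wrist'):
    d=shot(cam,name);s=get_state();print(s['t'],s['eef_pos'],s['ee_rot'],s['width'])
    W=fcloud(d) if cam=='wrist' else cloud(d);z=W[...,2];m=(d['frame'].min(-1)>150)&(z>z0)&(z<z1)
    n,l,st,c=cv2.connectedComponentsWithStats(m.astype(np.uint8))
    for i in range(1,n):
        if st[i,4]>150:
            p=W[l==i];r=cv2.minAreaRect(p[:,:2].astype(np.float32));print(st[i],np.round(r[0],4),np.round(r[1],4),round(r[2],1),np.nanmedian(p,0).round(4))
E
python3 -c "
from h import *
bright(.015,.065,'w5.png')"
```

```text
11.15 [0.45660556 0.09394732 0.32326294] [ 3.13944418  0.00785889 -3.07759855] 0.001002534523997536
[ 232  140   76  139 9327] [0.436  0.0533] [0.1033 0.0541] 3.9 [0.4303 0.0538 0.0316]
[ 37 174  24  87 495] [ 0.4447 -0.1357] [0.0761 0.0138] 12.5 [ 0.4458 -0.1345  0.0472]
```

View pics/w5.png

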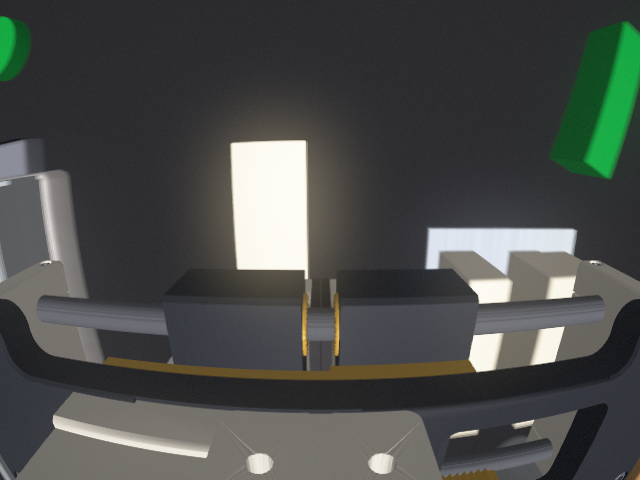

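The bar lies flat with its top at 0.032, centre about (0.4545, 0.0545). I'll grip it 35 mm off centre so the fingers land clear of the puck in the tray.

```bash
python3 -c "
from h import *
go(.4894,.0569,.065,-3.0736)"
```

```text
offset [-2.96 -3.93  9.94] turn -0.23 dist 0.111
```

Emit:
{"op": "send_rows", "data": {"motion": [{"offset": [-3.1,-3.9,3],"turn": 0},{"offset": [-3.1,-3.9,6],"turn": 0},{"offset": [-3.1,-3.9,9],"turn": 0},{"offset": [-3.1,-3.9,9],"turn": 0},{"offset": [-3.1,-3.9,9],"turn": 0}], "hand": 0.7}}

```text
t: 11.65
eef_pos: [0.4882, 0.0563, 0.2257]
ee_rot: [-3.141, -0.001, -3.079]
force: [-0.2, 0.8, 0.9]
width: 0.0348
```

```bash
python3 -c "
from h import *
s=get_state();print(s['t'],s['eef_pos'],s['ee_rot'],s['width'])
go(.4894,.0569,.025,-3.0736)"
```

```text
11.65 [0.48823857 0.05628101 0.22567759] [-3.14066459e+00 -1.17830451e-03 -3.07888115e+00] 0.03480344445354414
offset [-0.12  0.06  4.17] turn -0.3 dist 0.042
```

Emit:
{"op": "send_rows", "data": {"motion": [{"offset": [-0.1,0.05,0],"turn": -0.3},{"offset": [-0.1,0.05,0],"turn": -0.3},{"offset": [-0.1,0.05,0],"turn": -0.3},{"offset": [-0.1,0.05,0],"turn": -0.3},{"offset": [-0.1,0.05,2],"turn": -0.3},{"offset": [-0.1,0.05,3.5],"turn": -0.3},{"offset": [-0.1,0.05,4.2],"turn": -0.3},{"offset": [-0.1,0.05,4.2],"turn": -0.3}]}}

```text
t: 12.45
eef_pos: [0.4888, 0.0567, 0.1829]
ee_rot: [-3.141, -0.001, -3.074]
force: [-0.2, 0.0, -0.9]
width: 0.0742
```

Emit:
{"op": "send_rows", "data": {"motion": [{"offset": [0,0,0],"turn": 0},{"offset": [0,0,0],"turn": 0},{"offset": [0,0,0],"turn": 0},{"offset": [0,0,0],"turn": 0}], "hand": -1, "squeeze": 60}}

```text
t: 12.85
eef_pos: [0.4893, 0.0569, 0.1841]
ee_rot: [3.141, 0.001, -3.074]
force: [-0.5, 0.7, 4.8]
width: 0.0537
```

Emit:
{"op": "send_rows", "data": {"motion": [{"offset": [0,0,-1],"turn": 0},{"offset": [0,0,-4],"turn": 0},{"offset": [0,0,-8],"turn": 0},{"offset": [0,0,-12],"turn": 0},{"offset": [0,0,-15],"turn": 0},{"offset": [0,0,-15],"turn": 0}]}}

```text
t: 13.45
eef_pos: [0.49, 0.0571, 0.3386]
ee_rot: [3.139, 0.008, -3.073]
force: [-0.1, 0.6, -1.5]
width: 0.0537
```

```bash
python3 -c "
from h import *
s=get_state();print(s['t'],s['eef_pos'],s['ee_rot'],s['width'],s['force'])
y=.068;c,n=np.cos(y),np.sin(y);X,Y=.08,-.072
x0,y0=.5145+c*X-n*Y,-.248+n*X+c*Y;print(x0,y0);go(x0,y0,.2,-3.0736)"
```

```text
13.45 [0.48998681 0.05706804 0.33863259] [ 3.13887087  0.00794852 -3.073339  ] 0.053744670021605385 [-0.07808074  0.64764905 -1.47511255]
0.5992073389485331 -0.31439779159172637
offset [ -8.38 -37.8   -2.07] turn 0.01 dist 0.388
```

Emit:
{"op": "send_rows", "data": {"motion": [{"offset": [0,-4,-2],"turn": 0},{"offset": [0,-9,-2],"turn": 0},{"offset": [0,-14,-2],"turn": 0},{"offset": [-1,-19,-2],"turn": 0},{"offset": [-3,-24,-2],"turn": 0},{"offset": [-5,-29,-2],"turn": 0},{"offset": [-7,-34,-1],"turn": 0},{"offset": [-8.4,-37.8,-1],"turn": 0}]}}

```text
t: 14.25
eef_pos: [0.5968, -0.3132, 0.3422]
ee_rot: [3.14, -0.002, -3.074]
force: [1.4, 0.8, -0.7]
width: 0.0536
```

Emit:
{"op": "send_rows", "data": {"motion": [{"offset": [0,0,0.5],"turn": 0},{"offset": [0,0,1],"turn": 0},{"offset": [0,0,1],"turn": 0}]}}

```text
t: 14.55
eef_pos: [0.596, -0.3107, 0.3321]
ee_rot: [3.14, -0.003, -3.074]
force: [-0.7, -0.2, -1.5]
width: 0.0536
```

```bash
python3 -c "
from h import *
bright(.05,.3,'w6.png');s=get_state();print(s['width'],s['force']);shot('top','t6.png')
y=.068;c,n=np.cos(y),np.sin(y);X,Y=.08,-.072
go(.5145+c*X-n*Y,-.248+n*X+c*Y,.10,-3.0736)"
```

```text
14.6 [ 0.59626901 -0.31046009  0.33311775] [ 3.14086999e+00 -1.39562408e-03 -3.07347452e+00] 0.053666953843473815
[ 185    0   28  300 4264] [ 0.5315 -0.3806] [0.1637 0.0095] 4.4 [ 0.5258 -0.381   0.1282]
[  228     0   354   308 96413] [ 0.524  -0.2459] [0.21   0.2613] 4.3 [ 0.5225 -0.2883  0.0984]
[530   0  76  23 218] [ 0.4108 -0.1552] [0.0037 0.0698] 5.0 [ 0.4107 -0.157   0.1034]
[ 618   17   22  256 1885] [ 0.5108 -0.1059] [0.1953 0.0693] 25.6 [ 0.499  -0.1134  0.1278]
[  0 268  21  15 166] [ 0.6039 -0.5162] [0.0124 0.2433] 22.7 [ 0.6452 -0.6142  0.0594]
[ 256  340  129   31 3792] [ 0.5951 -0.3113] [0.049  0.0539] 3.3 [ 0.6109 -0.3105  0.1794]
[  53  416  155   42 1238] [ 0.5754 -0.3475] [0.0043 0.0331] 3.4 [ 0.5752 -0.3475  0.2712]
0.053666953843473815 [ 0.853214    0.719865   -1.35090411]
offset [-0.24 -0.43  7.49] turn 0.04 dist 0.075
```

View pics/w6.png

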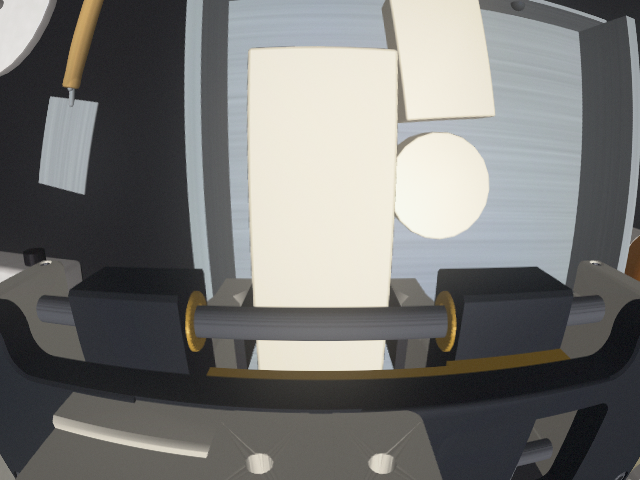

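The wrist view shows the bar gripped over the tray, the puck at (440,185), the block at (440,60) and the side wall at x≈205. I'll check the puck and block clearances in the scale frame.

```bash
python3 -c "
from h import *
d=dict(np.load('pics/wrist.npz'));W=fcloud(d);y=.072;c,n=np.cos(y),np.sin(y)
S=np.stack([(W[...,0]-.5145)*c+(W[...,1]+.248)*n,-(W[...,0]-.5145)*n+(W[...,1]+.248)*c,W[...,2]],-1)
for lab,(u0,v0,u1,v1) in dict(puck=(380,125,500,245),block=(385,0,500,124)).items():
    q=S[v0:v1,u0:u1].reshape(-1,3);q=q[(q[:,2]>.09)&(q[:,2]<.106)];print(lab,np.percentile(q,[1,99],axis=0).round(4).tolist())
q=S[10:300,185:620].reshape(-1,3);q=q[(q[:,2]>.12)&(q[:,2]<.135)];print('walls',np.percentile(q[q[:,1]<-.1],[2,98],axis=0).round(4).tolist(),np.percentile(q[q[:,1]>.1],[2,98],axis=0).round(4).tolist())
q=S[55:300,250:395].reshape(-1,3);q=q[(q[:,2]>.15)];print('bar',np.percentile(q,[1,99],axis=0).round(4).tolist())
"
```

```text
puck [[-0.0004, -0.0242, 0.0957], [0.0604, 0.0331, 0.099]]
block [[-0.0857, -0.0269, 0.0929], [-0.0102, 0.034, 0.1012]]
walls [[-0.0649, -0.1377, 0.1207], [0.0823, -0.1286, 0.1295]] [[-0.0855, 0.1297, 0.1202], [0.0767, 0.133, 0.1283]]
bar [[-0.0246, -0.0942, 0.178], [0.0654, -0.0426, 0.1812]]
```

Emit:
{"op": "send_rows", "data": {"motion": [{"offset": [0,-0.4,0.5],"turn": 0},{"offset": [0,-0.4,2],"turn": 0},{"offset": [0,-0.4,4],"turn": 0},{"offset": [0,-0.4,5.5],"turn": 0},{"offset": [0,-0.4,6.4],"turn": 0},{"offset": [0,-0.4,7],"turn": 0},{"offset": [0,-0.4,7],"turn": 0}]}}

```text
t: 15.35
eef_pos: [0.6004, -0.3163, 0.2736]
ee_rot: [-3.133, 0.014, -3.07]
force: [-6.3, 3.9, 46.9]
width: 0.0537
```

```bash
python3 -c "
from h import *
s=get_state();print(s['t'],s['eef_pos'],s['ee_rot'],s['width'],s['force'])"
```

```text
15.35 [ 0.60041218 -0.31634439  0.27364258] [-3.13287066  0.01374034 -3.0697208 ] 0.05373773197950513 [-6.34555109  3.92241087 46.88907086]
```

The far end of the bar has landed on the tie bar at a force of 47 N. I'll lift and set it 2 cm further back, behind the tie bar.

Emit:
{"op": "send_rows", "data": {"motion": [{"offset": [0,0,-2],"turn": 0},{"offset": [0,0,-5],"turn": 0},{"offset": [0,0,-6],"turn": 0},{"offset": [1,-0.1,-6],"turn": 0},{"offset": [2,-0.1,-6],"turn": 0},{"offset": [2,-0.1,-6],"turn": 0}]}}

```text
t: 15.95
eef_pos: [0.5751, -0.3176, 0.3217]
ee_rot: [3.14, -0.003, -3.075]
force: [-0.2, -0.5, -2.4]
width: 0.0534
```

```bash
cat >> h.py <<'E'
def S_(W,y=.072):
    c,n=np.cos(y),np.sin(y)
    return np.stack([(W[...,0]-.5145)*c+(W[...,1]+.248)*n,-(W[...,0]-.5145)*n+(W[...,1]+.248)*c,W[...,2]],-1)
def bar_in_tray(name):
    d=shot('wrist',name);S=S_(fcloud(d));s=get_state();print(s['t'],s['eef_pos'],s['ee_rot'],s['width'],s['force'])
    m=(d['frame'].min(-1)>190)
    n,l,st,c=cv2.connectedComponentsWithStats((m&(S[...,2]>.09)&(S[...,1]<.06)&(S[...,1]>-.122)&(S[...,0]<.1)&(S[...,0]>-.1)).astype(np.uint8))
    for i in range(1,n):
        if st[i,4]>800:
            p=S[l==i];print(st[i],np.percentile(p,[1,99],axis=0).round(4).tolist())
E
python3 -c "
from h import *
bar_in_tray('w7.png');print(S_(get_state()['eef_pos']))"
```

```text
16.0 [ 0.57588128 -0.31768895  0.32205766] [ 3.14051632e+00 -2.43165020e-03 -3.07472259e+00] 0.05360416041051954 [ 0.65047    -0.30303307 -1.77393713]
[  404    21   105   137 12004] [[-0.0891, -0.0251, 0.0978], [-0.0111, 0.0336, 0.1011]]
[  243    48   158   259 37540] [[-0.0531, -0.0991, 0.151], [0.0366, -0.0484, 0.191]]
[ 400  170  101  106 8181] [[0.0, -0.0272, 0.0959], [0.0571, 0.0332, 0.0989]]
[ 243  340  157   31 4537] [[0.0476, -0.0996, 0.1951], [0.0567, -0.0492, 0.2003]]
[ 0.05620898 -0.07392403  0.32205766]
```

View pics/w7.png

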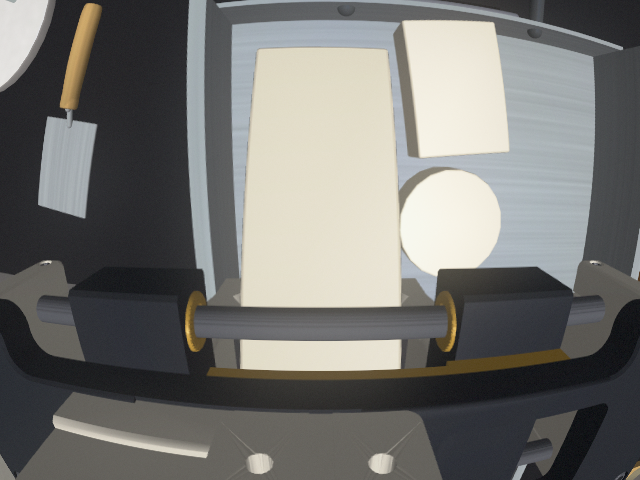

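The bar has pitched about 24° in the grip, near end low. I'll lower it until that end touches the tray floor, then relax the squeeze so it pivots flat as I go on down.

Emit:
{"op": "send_rows", "data": {"motion": [{"offset": [0.8,-0.2,0.5],"turn": 0},{"offset": [0.8,-0.2,1.5],"turn": 0},{"offset": [0.8,-0.2,2.8],"turn": 0},{"offset": [0.8,-0.2,3.8],"turn": 0},{"offset": [0.8,-0.2,4.3],"turn": 0},{"offset": [0.8,-0.2,4.3],"turn": 0}]}}

```text
t: 16.6
eef_pos: [0.5693, -0.3201, 0.2791]
ee_rot: [3.141, -0.002, -3.074]
force: [0.6, -0.4, -1.1]
width: 0.0534
```

Emit:
{"op": "send_rows", "data": {"motion": [{"offset": [0,0,0],"turn": 0},{"offset": [0,0,0.4],"turn": 0},{"offset": [0,0,0.8],"turn": 0},{"offset": [0,0,1.1],"turn": 0},{"offset": [0,0,1.4],"turn": 0},{"offset": [0,0,1.4],"turn": 0}], "squeeze": 5}}

```text
t: 17.2
eef_pos: [0.5692, -0.3202, 0.2661]
ee_rot: [3.141, -0.001, -3.074]
force: [0.4, -0.5, -1.6]
width: 0.0541
```

```bash
python3 -c "
from h import *
bar_in_tray('w8.png');print(S_(get_state()['eef_pos']))"
```

```text
17.25 [ 0.56922586 -0.32017918  0.26625682] [ 3.14129207e+00 -7.07279767e-04 -3.07410430e+00] 0.05384743811453133 [-0.10061788 -0.80610866 -2.35762373]
[  440     0   127   176 18514] [[-0.0886, -0.0245, 0.0979], [-0.0114, 0.0332, 0.101]]
[  243    44   157   263 37063] [[-0.0553, -0.1016, 0.1044], [0.0307, -0.0512, 0.1355]]
[ 430  193  123  100 7351] [[-0.0006, -0.0279, 0.096], [0.036, 0.0334, 0.0989]]
[ 244  340  155   31 4505] [[0.0422, -0.1018, 0.1389], [0.0518, -0.0513, 0.1435]]
[ 0.04939166 -0.07592903  0.26625682]
```

Emit:
{"op": "send_rows", "data": {"motion": [{"offset": [0,0,0.4],"turn": 0},{"offset": [0,0,0.8],"turn": 0},{"offset": [0,0,1.1],"turn": 0},{"offset": [0,0,1.1],"turn": 0}], "squeeze": 3}}

```text
t: 17.65
eef_pos: [0.5692, -0.3202, 0.2549]
ee_rot: [3.141, -0.001, -3.074]
force: [-0.8, 1.1, -0.6]
width: 0.0539
```

Emit:
{"op": "send_rows", "data": {"motion": [{"offset": [0,0,0],"turn": 0},{"offset": [0,0,0],"turn": 0},{"offset": [0,0,0],"turn": 0},{"offset": [0,0,0],"turn": 0}], "hand": 0.36}}

```text
t: 18.05
eef_pos: [0.5694, -0.3203, 0.2559]
ee_rot: [-3.141, 0.0, -3.074]
force: [-0.9, -0.3, -0.0]
width: 0.0596
```

```bash
python3 -c "
from h import *
bar_in_tray('w9.png');print(S_(get_state()['eef_pos']))"
```

```text
18.1 [ 0.56943553 -0.32025447  0.25580586] [-3.14148955e+00  2.62266925e-04 -3.07404127e+00] 0.05956359800648649 [ 0.42327485 -0.78992984 -0.79512592]
[  450     0   131   177 19104] [[-0.0845, -0.024, 0.0979], [-0.0114, 0.033, 0.1011]]
[  249    34   147   273 38574] [[-0.0588, -0.1017, 0.1021], [0.0407, -0.0509, 0.1051]]
[ 438  196  127  106 7315] [[-0.0006, -0.0279, 0.096], [0.037, 0.0331, 0.0988]]
[ 259  340  126   31 3575] [[0.0576, -0.1019, 0.1023], [0.0722, -0.0515, 0.1048]]
[ 0.04959537 -0.07601921  0.25580586]
```

View pics/w9.png

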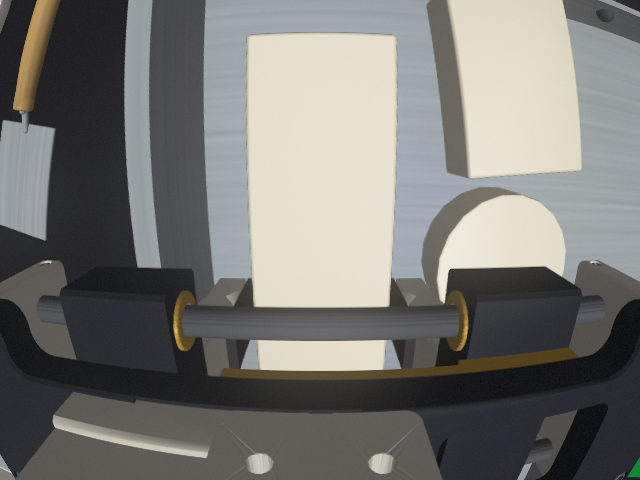

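The bar lies flat on the tray floor with its top at 0.104. It is released, centre about x' 0.011, y' −0.076. Next is the handle.

Emit:
{"op": "send_rows", "data": {"motion": [{"offset": [0,0,-2.5],"turn": 0},{"offset": [0,0,-6],"turn": 0},{"offset": [2,0,-9],"turn": 0},{"offset": [6,2,-9],"turn": -8},{"offset": [11,4,-9],"turn": -17},{"offset": [16,7,-9],"turn": -26},{"offset": [19.9,7.5,-9],"turn": -40},{"offset": [19.9,7.5,-9],"turn": -50}]}}

```text
t: 18.9
eef_pos: [0.3601, -0.2576, 0.3457]
ee_rot: [3.14, 0.001, -2.329]
force: [1.9, 0.4, 0.8]
width: 0.0595
```

Emit:
{"op": "send_rows", "data": {"motion": [{"offset": [0,0,0],"turn": -8},{"offset": [0,0,0],"turn": -16},{"offset": [0,0,0],"turn": -24},{"offset": [0,0,0],"turn": -32},{"offset": [0,0,0],"turn": -40},{"offset": [0,0,0],"turn": -40}], "hand": -0.1}}

```text
t: 19.5
eef_pos: [0.3657, -0.2588, 0.3459]
ee_rot: [-3.141, -0.0, -1.634]
force: [0.1, -0.2, 0.2]
width: 0.0395
```

```bash
python3 -c "
from h import *
bar_in_tray('w10.png')
t=shot('top','t10.png')
go(.366,-.2584,.16,-1.5)"
```

```text
19.55 [ 0.36572995 -0.25881518  0.34582351] [-3.14116225e+00 -4.43348946e-05 -1.63924906e+00] 0.03935579346036143 [0.71224094 0.4609905  0.17168913]
[   13   121   159   110 11343] [[-0.0596, -0.1025, 0.102], [0.0756, -0.0508, 0.1051]]
[ 121  227  116   67 3036] [[-0.0896, -0.0268, 0.0979], [-0.0115, 0.0121, 0.1009]]
[  61  247   56   51 1860] [[0.0021, -0.0282, 0.0959], [0.0519, 0.0092, 0.0989]]
offset [-0.04 -0.02  2.68] turn -8.04 dist 0.027
```

View pics/w10.png

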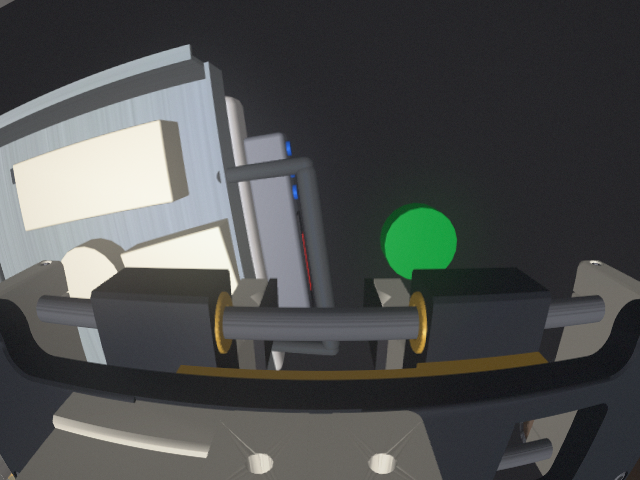

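The wrist view shows the handle bar running from (310,165) to (330,347), between the open fingers. I'll locate its axis by depth.

```bash
python3 -c "
from h import *
d=dict(np.load('pics/wrist.npz'));W=fcloud(d)
P=[]
for v in range(180,300,8):
    r=W[v,290:350];k=r[(r[:,2]>.1)&(r[:,2]<.125)]
    if len(k): P.append(np.r_[(k.min(0)+k.max(0))/2]);print(v,P[-1].round(4),len(k))
P=np.array(P);a=np.polyfit(P[:,1],P[:,0],1);print(a,np.polyval(a,-.2584),S_(P)[:,:2].round(4)[::4])
go(np.polyval(a,-.2584),-.2584,.112,-1.5)
"
```

```text
180 [ 0.3705 -0.3092  0.1158] 21
188 [ 0.37   -0.3045  0.1157] 22
196 [ 0.37   -0.2999  0.1152] 21
204 [ 0.3697 -0.2953  0.1157] 21
212 [ 0.3689 -0.2904  0.1149] 21
220 [ 0.3686 -0.2858  0.1153] 21
228 [ 0.3683 -0.2811  0.116 ] 21
236 [ 0.3678 -0.2762  0.1154] 20
244 [ 0.3675 -0.2713  0.1152] 20
252 [ 0.3673 -0.2663  0.1151] 20
260 [ 0.3667 -0.2614  0.1155] 21
268 [ 0.3664 -0.2565  0.1157] 21
276 [ 0.3658 -0.2515  0.1161] 20
284 [ 0.3655 -0.246   0.1155] 20
292 [ 0.3652 -0.2409  0.1158] 20
[-0.07894739  0.34610328] 0.3665032892750688 [[-0.1481 -0.0506]
 [-0.1483 -0.0318]
 [-0.1483 -0.0126]
 [-0.1486  0.0072]]
offset [-0.05 -0.07  7.48] turn -8.04 dist 0.075
```

Emit:
{"op": "send_rows", "data": {"motion": [{"offset": [0,-0.05,0],"turn": -4.2},{"offset": [0,-0.05,0],"turn": -8.4},{"offset": [0,-0.05,2],"turn": -8.4},{"offset": [0,-0.05,4],"turn": -8.4},{"offset": [0,-0.05,6],"turn": -8.4},{"offset": [0,-0.05,7.5],"turn": -8.4},{"offset": [0,-0.05,7.5],"turn": -8.4}]}}

```text
t: 20.3
eef_pos: [0.3655, -0.2587, 0.269]
ee_rot: [3.138, 0.001, -1.493]
force: [-0.8, 0.4, -0.2]
width: 0.0395
```

Emit:
{"op": "send_rows", "data": {"motion": [{"offset": [0,0,0],"turn": 0},{"offset": [0,0,0],"turn": 0},{"offset": [0,0,0],"turn": 0},{"offset": [0,0,0],"turn": 0},{"offset": [0,0,0],"turn": 0}], "hand": -1, "squeeze": 30}}

```text
t: 20.8
eef_pos: [0.3666, -0.2589, 0.2712]
ee_rot: [-3.14, -0.0, -1.49]
force: [-0.1, 1.5, 3.4]
width: 0.0108
```

```bash
python3 -c "
from h import *
s=get_state();print(s['t'],s['eef_pos'],s['ee_rot'],s['width'],s['force'],s['q'])"
```

```text
20.8 [ 0.36658962 -0.25887843  0.27124359] [-3.14021137e+00 -4.02334188e-04 -1.48978025e+00] 0.010798488895689469 [-0.07355078  1.48435845  3.3538344 ] [-1.73250369e-01  1.24047484e-01 -6.51594599e-01  5.88465678e-05
 -7.93716167e-01  2.54225495e-01]
```

Emit:
{"op": "send_rows", "data": {"motion": [{"offset": [0,-0.2,-1.2],"turn": 0},{"offset": [0,-0.57,-2.6],"turn": 0},{"offset": [0,-1,-3.9],"turn": 0},{"offset": [0,-1.4,-5.1],"turn": 0},{"offset": [0,-1.95,-6.35],"turn": 0},{"offset": [0,-2.5,-7.5],"turn": 0},{"offset": [0,-3.15,-8.7],"turn": 0},{"offset": [0,-3.8,-9.8],"turn": 0}]}}

```text
t: 21.6
eef_pos: [0.4036, -0.256, 0.3688]
ee_rot: [3.139, -0.0, -1.49]
force: [-1.4, -5.4, -5.3]
width: 0.0106
```

Emit:
{"op": "send_rows", "data": {"motion": [{"offset": [0,-0.75,-1.1],"turn": 0},{"offset": [0,-1.55,-2.15],"turn": 0},{"offset": [0,-2.4,-3.2],"turn": 0},{"offset": [0,-3.3,-4.15],"turn": 0},{"offset": [0,-4.25,-5.1],"turn": 0},{"offset": [0,-5.25,-5.95],"turn": 0},{"offset": [0,-6.3,-6.8],"turn": 0},{"offset": [0,-7.35,-7.55],"turn": 0}]}}

```text
t: 22.4
eef_pos: [0.476, -0.2505, 0.4456]
ee_rot: [3.138, -0.001, -1.49]
force: [-7.5, -3.3, 5.9]
width: 0.0109
```

Emit:
{"op": "send_rows", "data": {"motion": [{"offset": [0,-0.3,-0.2],"turn": 0},{"offset": [0,-0.3,-0.2],"turn": 0},{"offset": [0,-0.3,-0.2],"turn": 0},{"offset": [0,-0.3,-0.2],"turn": 0},{"offset": [0,-0.3,-0.2],"turn": 0},{"offset": [0,-0.3,-0.2],"turn": 0},{"offset": [0,-0.3,-0.2],"turn": 0},{"offset": [0,-0.3,-0.2],"turn": 0}]}}

```text
t: 23.2
eef_pos: [0.479, -0.2502, 0.4477]
ee_rot: [3.139, -0.001, -1.49]
force: [-8.2, -1.9, 9.4]
width: 0.0108
```

Emit:
{"op": "send_rows", "data": {"motion": [{"offset": [0,0,0],"turn": 0},{"offset": [0,0,0],"turn": 0},{"offset": [0,0,0],"turn": 0},{"offset": [0,0,0],"turn": 0},{"offset": [0,0,0],"turn": 0},{"offset": [0,0,0],"turn": 0},{"offset": [0,0,0],"turn": 0},{"offset": [0,0,0],"turn": 0}]}}

```text
t: 24.0
eef_pos: [0.479, -0.2502, 0.4477]
ee_rot: [3.139, -0.001, -1.49]
force: [-7.5, -1.8, 9.0]
width: 0.0111
```

```bash
python3 -c "
from h import *
s=get_state();print(s['t'],s['eef_pos'],s['ee_rot'],s['width'],s['force'])
a=shot('top','t11.png');b=shot('scene','s11.png')
cv2.imwrite('pics/v11.png',np.hstack([cv2.resize(a['frame'][120:320,290:450],(400,500)),cv2.resize(b['frame'][90:310,120:370],(400,352)) if 0 else cv2.resize(b['frame'][90:340,130:330],(400,500))]))"
```

```text
24.0 [ 0.47904426 -0.25020866  0.44765752] [ 3.13898673e+00 -1.37918241e-03 -1.48997028e+00] 0.011069105011052365 [-7.53923687 -1.79414766  8.96243435]
```

The picture limit is used up, so I'll check numerically.

```bash
cat >> h.py <<'E'
def pieces(cam):
    d=shot(cam);S=S_(cloud(d));im=d['frame'].astype(int)
    m=(im[...,2]-im[...,0]>-6)&(im.min(-1)>200)&(S[...,0]>-.15)&(S[...,0]<.4)&(abs(S[...,1])<.17)&(S[...,2]<.3)
    m=cv2.morphologyEx(m.astype(np.uint8),cv2.MORPH_OPEN,np.ones((2,2)))
    n,l,st,c=cv2.connectedComponentsWithStats(m,connectivity=4)
    for i in range(1,n):
        if st[i,4]>25:
            p=S[l==i];p=p[~np.isnan(p[:,0])];r=cv2.minAreaRect(p[:,:2].astype(np.float32));print(cam,st[i],np.round(r[0],3),np.round(r[1],3),round(r[2]),'z',np.nanpercentile(p[:,2],[5,50,95]).round(3),im[l==i].mean(0).round())
E
python3 -c "
from h import *
pieces('top');pieces('scene')"
```

```text
top [356 145  22  20 320] [ 0.335 -0.007] [0.06  0.073] 5 z [0.003 0.028 0.034] [235. 246. 246.]
top [382 152  18  43 753] [ 0.273 -0.08 ] [0.063 0.151] 86 z [0.003 0.034 0.04 ] [237. 247. 247.]
top [358 190  20  12 208] [0.132 0.049] [0.067 0.242] 54 z [0.002 0.031 0.473] [234. 244. 244.]
top [409 272   5  11  48] [-0.084 -0.087] [0.029 0.114] 36 z [0.001 0.049 0.263] [223. 227. 225.]
top [338 276   4  11  27] [-0.095  0.129] [0.016 0.097] 50 z [0.046 0.052 0.679] [236. 235. 231.]
top [346 287  36   5 128] [-0.105  0.036] [0.029 0.104] 1 z [0.041 0.047 0.055] [217. 221. 219.]
scene [289 187  47  35 306] [-0.004  0.117] [0.181 0.02 ] 0 z [0.039 0.049 0.054] [216. 222. 223.]
scene [180 198  48  32 657] [ 0.263 -0.071] [0.153 0.075] 3 z [0.03  0.037 0.042] [222. 238. 240.]
scene [228 204  30  24 398] [0.177 0.009] [0.058 0.089] 89 z [0.027 0.033 0.038] [222. 238. 240.]
scene [186 233  22  19 310] [0.34  0.012] [0.075 0.06 ] 70 z [0.024 0.031 0.037] [222. 238. 240.]
```

All three pieces are in the pan: puck x' 0.34, bar 0.265 and block 0.177, all with tops below 0.04. Next I'll lower the tray gently along the arc.

Emit:
{"op": "send_rows", "data": {"motion": [{"offset": [0,1.4,0.95],"turn": 0},{"offset": [0,2.4,1.8],"turn": 0},{"offset": [0,3.4,2.65],"turn": 0},{"offset": [0,4.35,3.6],"turn": 0},{"offset": [0,5.25,4.55],"turn": 0},{"offset": [0,6.1,5.55],"turn": 0},{"offset": [0,6.9,6.65],"turn": 0},{"offset": [0,7.65,7.75],"turn": 0}]}}

```text
t: 25.0
eef_pos: [0.4035, -0.2559, 0.3679]
ee_rot: [3.141, -0.0, -1.49]
force: [-1.6, -4.2, -0.1]
width: 0.0111
```

Emit:
{"op": "send_rows", "data": {"motion": [{"offset": [0,0.7,1.1],"turn": 0},{"offset": [0,1.3,2.3],"turn": 0},{"offset": [0,1.9,3.5],"turn": 0},{"offset": [0,2.4,4.7],"turn": 0},{"offset": [0,2.85,5.95],"turn": 0},{"offset": [0,3.25,7.2],"turn": 0},{"offset": [0,3.55,8.5],"turn": 0},{"offset": [0,3.7,9.2],"turn": 0}]}}

```text
t: 25.8
eef_pos: [0.3671, -0.2585, 0.2753]
ee_rot: [-3.141, 0.001, -1.49]
force: [1.4, 1.0, -1.7]
width: 0.0109
```

Emit:
{"op": "send_rows", "data": {"motion": [{"offset": [0,0.05,0.2],"turn": 0},{"offset": [0,0.1,0.4],"turn": 0},{"offset": [0,0.1,0.5],"turn": 0},{"offset": [0,0.1,0.55],"turn": 0},{"offset": [0,0.1,0.6],"turn": 0},{"offset": [0,0.1,0.6],"turn": 0}]}}

```text
t: 26.4
eef_pos: [0.3666, -0.2585, 0.2727]
ee_rot: [-3.14, -0.0, -1.489]
force: [-5.1, 9.7, 21.7]
width: 0.0109
```

```bash
python3 -c "
from h import *
s=get_state();print(s['t'],s['eef_pos'],s['ee_rot'],s['width'],s['force'])
pieces('top')"
```

```text
26.4 [ 0.36656962 -0.25851469  0.27269995] [-3.14027822e+00 -1.62263362e-04 -1.48897288e+00] 0.010947569127693745 [-5.12040005  9.67098602 21.73931296]
top [356 145  22  20 318] [ 0.339 -0.008] [0.06  0.072] 35 z [0.003 0.028 0.034] [235. 246. 246.]
top [382 152  18  43 752] [ 0.273 -0.08 ] [0.063 0.152] 86 z [0.003 0.034 0.04 ] [237. 247. 247.]
top [358 190  21  25 475] [ 0.18  -0.003] [0.084 0.066] 2 z [0.004 0.03  0.037] [238. 247. 247.]
```

The tray is resting on the scale (the tool feels 22 N of support). Now release and lift clear.

Emit:
{"op": "send_rows", "data": {"motion": [{"offset": [0,0,-0.2],"turn": 0},{"offset": [0,0,-0.2],"turn": 0},{"offset": [0,0,-0.2],"turn": 0},{"offset": [0,0,-0.2],"turn": 0},{"offset": [0,0,-0.2],"turn": 0}], "hand": -0.1}}

```text
t: 26.95
eef_pos: [0.3662, -0.2589, 0.2725]
ee_rot: [3.141, 0.0, -1.49]
force: [0.7, 0.5, -0.7]
width: 0.0388
```

Emit:
{"op": "send_rows", "data": {"motion": [{"offset": [0,0,-2],"turn": 0},{"offset": [0,0,-5],"turn": 0},{"offset": [0,0,-9],"turn": 0},{"offset": [0,0,-12],"turn": 0},{"offset": [0,0,-12],"turn": 0},{"offset": [0,0,-12],"turn": 0}]}}

```text
t: 27.55
eef_pos: [0.3662, -0.2588, 0.3929]
ee_rot: [-3.14, -0.0, -1.49]
force: [0.2, 0.5, -0.7]
width: 0.0393
```

```bash
python3 -c "
from h import *
s=get_state();print(s['t'],s['eef_pos'],s['width'],s['force'])
pieces('top');pieces('scene')
d=shot('wrist');W=fcloud(d);S=S_(W)
k=S[(abs(S[...,0]+.149)<.012)&(abs(S[...,1])<.04)&(S[...,2]>.08)&(S[...,2]<.14)];print('handle',len(k),np.median(k,0) if len(k) else '')
k=S[(S[...,0]<.05)&(S[...,0]>-.08)&(abs(S[...,1])<.12)&(S[...,2]<.11)&(S[...,2]>.03)];print('floor z',[np.median(k[(abs(k[:,0]-x)<.01),2]).round(4) for x in (-.07,-.03,.02)])
a=dict(np.load('pics/top.npz'));b=cv2.imread('pics/top0.png').astype(int)
D=abs(a['frame'].astype(int)-b).max(-1)>60
n,l,st,c=cv2.connectedComponentsWithStats(D.astype(np.uint8))
print([list(map(int,st[i])) for i in range(1,n) if st[i,4]>12])
W=cloud(a);R=np.zeros(W.shape[:2],bool);R[205:290,170:250]=1;m=R&(W[...,2]>.068);m=cv2.morphologyEx(m.astype(np.uint8),cv2.MORPH_OPEN,np.ones((3,3)))
n,l,st,c=cv2.connectedComponentsWithStats(m)
for i in range(1,n):
  if st[i,4]>60: print('tall',cv2.minAreaRect(W[l==i][:,:2].astype(np.float32)))
"
```

```text
27.55 [ 0.36618165 -0.25882451  0.39290617] 0.03932674536414605 [ 0.19086968  0.50340852 -0.74405709]
top [356 145  22  20 320] [ 0.339 -0.007] [0.06  0.074] 28 z [0.005 0.028 0.035] [235. 246. 246.]
top [382 152  18  43 750] [ 0.273 -0.08 ] [0.064 0.152] 86 z [0.003 0.035 0.041] [237. 247. 247.]
top [358 190  21  25 473] [ 0.18  -0.003] [0.084 0.066] 1 z [0.004 0.031 0.036] [238. 247. 247.]
scene [180 198  48  32 660] [ 0.263 -0.073] [0.153 0.072] 1 z [0.03  0.036 0.042] [222. 238. 239.]
scene [228 204  30  24 398] [0.176 0.009] [0.059 0.089] 88 z [0.027 0.033 0.037] [222. 238. 240.]
scene [186 233  22  19 310] [0.338 0.013] [0.076 0.062] 75 z [0.024 0.031 0.036] [222. 237. 239.]
handle 1697 [-0.14804694 -0.00192819  0.11668228]
floor z [np.float64(0.0715), np.float64(0.0715), np.float64(0.0715)]
[[355, 143, 20, 23, 319], [382, 152, 16, 17, 189], [382, 177, 16, 14, 71], [383, 188, 15, 6, 31], [358, 190, 19, 26, 298], [380, 194, 18, 3, 35], [206, 226, 14, 47, 154], [364, 236, 21, 20, 198], [282, 252, 141, 124, 4989], [423, 268, 5, 17, 66], [428, 269, 26, 18, 48], [502, 280, 116, 63, 
[... 242 characters left out ...]
[448, 353, 89, 87, 2174], [538, 359, 2, 12, 17], [541, 359, 2, 13, 17], [545, 359, 2, 12, 17], [634, 359, 6, 64, 164], [570, 370, 18, 7, 33], [546, 372, 2, 10, 13], [549, 376, 19, 29, 106], [556, 378, 41, 48, 1146], [594, 394, 31, 45, 229], [258, 398, 13, 20, 114], [280, 401, 40, 15, 315], [540, 404, 10, 4, 18], [249, 409, 8, 10, 42], [268, 408, 12, 7, 50], [363, 413, 70, 67, 2136], [425, 421, 30, 41, 418], [249, 434, 10, 24, 96], [635, 435, 5, 6, 17], [282, 449, 7, 7, 38]]
tall ((0.5256862640380859, 0.2940080463886261), (0.1418287605047226, 0.06582233309745789), 3.617249011993408)
tall ((0.5296241044998169, 0.21148745715618134), (0.13860087096691132, 0.03321709483861923), 4.227800369262695)
```

The tray is down and level, the pieces are in the pan, the tall bars have not moved, and the arm is clear. Handing in.

```bash
python3 -c "
from station import *
print(job_done())"
```

```text
the job is handed in; nothing more can be done
None
```

The job is done and handed in at about 27.6 s of the 72 s allowed.

**What I did:** I pushed the low bar out of the row from its far end, pulled and lifted it clear, and tipped it onto its broad face on the bench. I then regripped it across its width and laid it flat in the tray. I lifted the tray to about 0.8 rad until all three pieces were in the pan, then lowered it slowly along its arc.

**What went wrong:** On the first try at the tray, the bar's far end landed on the tie bar. The wrist force read 47 N (limit 120 N). The 40 N limit covers the arm or gripper body; I believe only the held bar touched, but I did not confirm that. The bar also pitched about 24° in the grip. I lifted, moved back 2 cm and let it settle flat, with its top measured at 0.104 m.

**Last checks:**
- **Pieces:** In the scale frame the block is at x 0.18, the bar at 0.27 and the puck at 0.34. All are inside the pan, with tops at about 0.04 m or lower. The top and scene views differ by up to 2 cm in y, because the top view's depth is noisy at the edges. Both put the pieces well inside.
- **Tray:** The floor reads level at 0.0715 m, so it is back down.
- **Rack:** The tall bars are within 1 mm of where they started.
- **Bench items:** A before/after comparison of the top view showed no change at the bottle, jar, beaker, flask or spanner. I did not check the scraper separately.
- **Robot:** The gripper was open, with no contact force.

The 12-picture limit was already used up, so the pouring and the final state were checked by numbers only, not by eye.

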